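# Index the specimen turntable one notch

## Robot

A 6-joint arm with a two-finger parallel gripper is mounted at the origin on the work surface. World frame = base frame: x ahead of the robot, y to its left, z up, the work surface at z = 0. Lengths are in mm, angles in rad, forces in N, time in s.
With the tool pointing down it reaches from about 350 to 975 mm from the base axis. Payload 7.1 kg.
Tool frame: the origin (TCP) lies at the very end of the fingers, on their centre line; the grasp point (between the pads) lies 19 mm behind it (ctrl.grip_point_offset is the distance from the TCP to the grasp point, in mm); z points along the fingers, y is the direction in which the jaws open and shut (so a half turn about z gives the same grasp; the last joint's range is limited). The gripper opens to 88 mm and grips with 3 to 60 N. Pads are 20 mm wide; open, the fingers measure 115 mm over their backs; the gripper's body (75 mm by 178 mm) begins 61 mm behind the grasp point.
Start: joints at [-1.213, 0.423, 1.63, -0, 1.089, -0.019], TCP at [229.983, -581.13, 222.675] pointing down, gripper open.
Joint ranges: [-3, 3], [-0.9, 2.11], [0.09, 2.58], [-1.31, 4.45], [0.11, 2.69], [-2.54, 2.54]. Speed limits (rad/s): [2.39, 2.39, 3.01, 3.14, 3.14, 3.14].

## Interface

Orientations are given as a rotation vector (axis times angle).
In Python, from workcell import ctrl gives the robot as it stands.
- The arm moves only by the tool move_arm, never from a script. Its argument "increments" is one flat list of numbers, 5 for each row, row after row: the closure in counts, from 0 (fully open) to 255 (shut), then the shift along the tool's x, y, z in mm, then the turn about the tool's z in degrees. In form: [grip, dx, dy, dz, yaw, grip, dx, dy, dz, yaw, ...]. A call has 1 to 12 rows; each row is the pose to reach, as a shift and turn from the pose measured when the call began, along the tool's axes at that moment; what a row does not reach only later rows make up. A row lasts 1/8 s, in which the tool goes at most 62.5 mm and 10.7 degrees, less where a joint would pass 70% of its speed; a pose out of reach is approached as far as the arm can. A call with a gripper value outside its range is refused whole. The fingers move at their own pace and stop on an object; the grip force is fixed at half the most. Time passes only in rows, so rows that repeat a pose let the fingers close. It gives the time, the measured TCP pose, the force and the opening at its end, in the units of the state.
- ctrl.get_obs(): the state, without advancing time (a new reading comes with each control period).
- ctrl.get_image(name): name is "scene" or "top"; returns a dict with "frame" (480x640x3 uint8, red, green, blue), "vertical_fov" (degrees; the focal length in pixels is half the picture's height over the tangent of half this angle, whatever the lens; pixels are square), "cx", "cy" (the principal point, pixels), "pose" (4x4, takes a point from camera to world coordinates). Camera axes: x right, y down, z forward; pixel columns grow to the right and rows downward; lengths in mm; the calibration is good to about 2 mm. A picture is of the moment at which its call begins. There is no depth.
- ctrl.close_job(): hands the job in, once; it reports no verdict.
The state is a dict: "t": time; "qpos": joint angles; "qvel": joint speeds; "joint_torque": joint torques, N m; "ee_pos": TCP position; "orientation": TCP orientation; "ft_force": force on the tool from outside, world axes, zero at the start; "moment": the same for the moment, N m; "width": finger opening in mm.
Only numpy, scipy, OpenCV 4.12 (cv2) and the standard library are available. Lean on these libraries where they do the work, as an engineer would, in place of code of your own. Each camera call takes 0.05 s, during which the arm holds its last target.

## Task

Press the black spring plunger of the specimen turntable down with a fingertip and turn the table anticlockwise (seen from above; the upright lug beside the plunger is there to push on) to the next notch, so that the plunger springs back up into that notch and the next specimen stands under the sensor head. Do not turn past that notch or the other way, and do not grasp or lift anything: the specimens stay standing in their places on the turntable, and the eraser, calculator and bottle stay where they are. Finish clear of everything.

Things in the scene. Friction and masses are not known exactly. Their poses are not given: they have to be found in the camera images.
- base: fixed grey round base plate (radius 152), origin at its centre on the desk, z up = the turntable's axis. It carries a fixed steel index ring (outer radius 112-115, underside 34, top 42 above the desk) with 8 open rim notches 14 wide, every 45 degrees. At local -x, 135 from the axis, stands a post with a bar to the sensor head, tops 126 above the desk. Lengths in mm.
- turntable (a joint): angle (rad) of the aluminium turntable (disc radius 82, top 53 above the desk), positive anticlockwise from above, about 0 at the start; next notch at 0.785. At 0 its index arm, with plunger and lug, points along local +x of the base. Plunger up in a notch: locked with 0.015 rad of play either way. Free: about 0.1 N m of friction. Lengths in mm.
- plunger (a joint): how far (in m) the plunger is pressed: joint value 0 up, 0.012 fully down; spring 4 N at first, 7 N at the bottom. Its 11 wide key sits in a ring notch and clears the ring when pressed over 8 mm. Once 0.15 rad off a notch it may be let go: the key then slides under the ring (plunger stays about 8 mm down) and springs up by itself at the next notch, locking the table again. Lengths in mm.
- plunger_top (a point): centre of the flat top of the plunger's black round cap (diameter 32), 122 from the turntable's axis; 85 above the desk when up, 73 when fully pressed. The cap stands in a dark collar of diameter 40 whose rim is 66 above the desk. Nothing stands on the clockwise side of it. Lengths in mm.
- lug (a point): middle of the top edge, at the face towards the plunger, of the upright aluminium lug on the index arm: a plate 40 long (radially), 8 thick, its top 115 above the desk, fixed to the turntable. The face is 26 from the plunger's centre line on the anticlockwise side, so a finger resting on the cap and moving anticlockwise pushes on it. Lengths in mm.
- sensor (a point): centre of the lower face of the fixed black sensor head (diameter 28), 100 above the desk, 55 from the turntable's axis, on local -x of the base. Lengths in mm.
- specimen_a: loose upright cylinder, diameter 26, 26 tall, aluminium, standing on the turntable 55 from its axis; origin at the centre of its underside. The three specimens stand in random order on three neighbouring seats: at the start under the sensor head, 45 degrees and 90 degrees clockwise of it. Lengths in mm.
- specimen_b: loose cylinder like specimen_a, of brass
- specimen_c: loose cylinder like specimen_a, of wood
- eraser: loose rubber eraser 55 x 24 x 16 on the desk, bystander; origin at the centre of its underside. Lengths in mm.
- calculator: loose black pocket calculator 75 x 130 x 12 lying on the desk, bystander; origin at the centre of its underside. Lengths in mm.
- bottle: loose clear water bottle, diameter 64, 200 tall, standing on the desk, bystander; origin at the centre of its underside. Lengths in mm.
Mind the look-alikes: they are no part of the job. Leave any purple look-alike of the specimen_c alone. There is more than one size of the specimen_a; the one meant has the size given above.

How it is judged (in metres and radians):
On the way, in this order (a step that is already met when the one before it is completed fails the run):
1. the plunger is pressed in with the finger while the table is still at the first notch (value of joint plunger above 0.0075 m and value of joint turntable below 0.12 rad and contact force between the fingers and plunger above 1 N), for 0.1 s.
2. the table is on its way to the next notch (value of joint turntable above 0.2 rad and value of joint plunger above 0.006 m), for 0.1 s.
3. the plunger is up in the next notch (value of joint turntable between 0.75 and 0.82 rad and value of joint plunger below 0.002 m), for 0.1 s.
At the end, for the whole second after the job is handed in: The turntable rests at the next notch (0.75 to 0.82 rad from the first), the plunger is up (less than 2 mm pressed), a specimen stands within 10 mm of the sensor head's axis, all specimens stand upright on the turntable, 43 to 67 mm from its axis, the bystanders are within 20 mm of where they were (all of step 3 and velocity of joint turntable between -0.05 and 0.05 rad/s and horizontal distance between any of specimen_a, specimen_b, specimen_c and sensor below 0.01 m and angle between each of specimen_a, specimen_b, specimen_c's own z axis and vertical below 0.1 rad and height (world z) of each of specimen_a, specimen_b, specimen_c above 0.048 m and distance of each of eraser, calculator, bottle from where it was at the start of the episode below 0.02 m and horizontal distance between specimen_a and base between 0.043 and 0.067 m and horizontal distance between specimen_b and base between 0.043 and 0.067 m and horizontal distance between specimen_c and base between 0.043 and 0.067 m); the robot touches nothing.
It fails at once if the table is turned past the next notch (value of joint turntable above 0.9 rad).
It fails at once if the table is turned the wrong way (value of joint turntable below -0.12 rad).
It fails at once if a specimen is lifted or knocked over (height (world z) of any of specimen_a, specimen_b, specimen_c above 0.065 m or angle between any of specimen_a, specimen_b, specimen_c's own z axis and vertical above 0.4 rad).
It fails at once if a bystander is moved (distance of any of eraser, calculator, bottle from where it was at the start of the episode above 0.03 m).
It also fails if it takes over 48 s, if anything falls off the work surface, if the arm or the gripper's body presses on something with over 40 N, if the wrist force passes 120 N, or if a joint passes its speed limit or range.

## Working session

There is one attempt and no reset: what is moved stays moved. The work goes in short steps, Python scripts to look and compute and a tool call to move; the robot and the scene stay as the last step left them, time stands still between calls to the robot, and variables do not carry over. Pictures are saved under pics/ and viewed, and the job is handed in when it is done.

Besides the shell and the picture viewer there is one more tool, called after "Emit:" as name(argument=value, ...), one argument or row to a line, values as JSON. move_arm: Moves the arm, as the interface text tells. Its arguments: {"type":"object","properties":{"increments":{"type":"array","items":{"type":"number"}}},"required":["increments"]}

```bash
mkdir -p pics; ls; cat > h.py <<'E'
import numpy as np, cv2
from workcell import ctrl
def grab(n,f):
    im=ctrl.get_image(n); cv2.imwrite(f,im["frame"][:,:,::-1]); np.savez(f+'.npz',**{k:im[k] for k in ('frame','vertical_fov','cx','cy','pose')}); return im
def ray(im,u,v):
    f=240/np.tan(np.radians(float(im["vertical_fov"]))/2); d=np.array([(u-im["cx"])/f,(v-im["cy"])/f,1]); P=np.array(im["pose"]); return P[:3,3],P[:3,:3]@d
def onz(im,u,v,z):
    o,d=ray(im,u,v); return o+d*(z-o[2])/d[2]
def proj(im,p):
    f=240/np.tan(np.radians(float(im["vertical_fov"]))/2);P=np.array(im["pose"]); c=P[:3,:3].T@(np.array(p)-P[:3,3]); return c[0]/c[2]*f+im["cx"],c[1]/c[2]*f+im["cy"]
E
python3 - <<'E'
from h import *
for n in("scene","top"):
    im=grab(n,f"pics/{n}0.png"); print(n,im["vertical_fov"],im["cx"],im["cy"],np.round(im["pose"],3).tolist())
print(ctrl.get_obs())
E
```

```text
pics
scene 47.7023460997613 318.1746828128548 239.23176733092063 [[0.382, 0.67, -0.637, 1241.317], [0.924, -0.273, 0.267, -249.536], [0.005, -0.69, -0.723, 822.306], [0.0, 0.0, 0.0, 1.0]]
top 57.06089615293233 314.61036485328907 225.8090814072574 [[-0.007, -0.998, 0.069, 538.36], [-1.0, 0.006, -0.012, -1.33], [0.011, -0.069, -0.998, 912.027], [0.0, 0.0, 0.0, 1.0]]
{'t': 0.1, 'qpos': array([-1.21299617e+00,  4.23774260e-01,  1.63062980e+00, -1.98848842e-05,
        1.08860593e+00, -1.89981864e-02]), 'qvel': array([-1.24483537e-03, -2.71107070e-03, -1.21025191e-03,  5.70157361e-05,
        3.86028709e-04,  7.52296997e-04]), 'joint_torque': array([-6.72478345e-04, -5.45612812e+01, -2.74324715e+01,  6.44449051e-02,
        1.87764497e-02, -2.06027494e-05]), 'ee_pos': array([ 229.80385462, -580.66038537,  221.96691938]), 'orientation': array([-3.08463099e+00, -5.88131454e-01,  4.02432002e-04]), 'ft_force': array([-0.1507019 , -0.14099703,  0.61217699]), 'moment': array([0.00037073, 0.06911292, 0.06716371]), 'width': 87.79097543546155}
```

View pics/scene0.png

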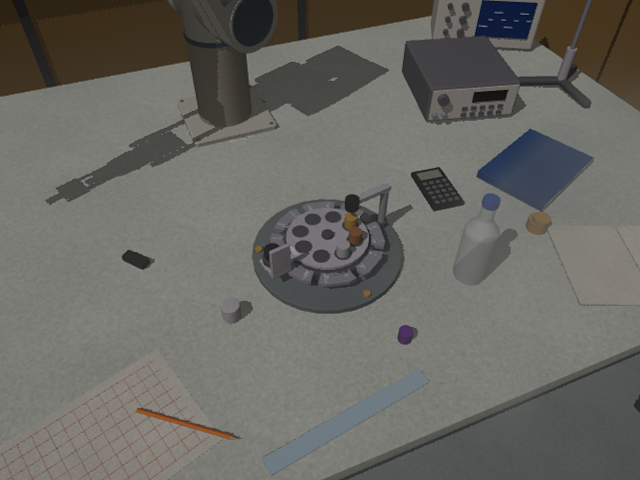

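View pics/top0.png

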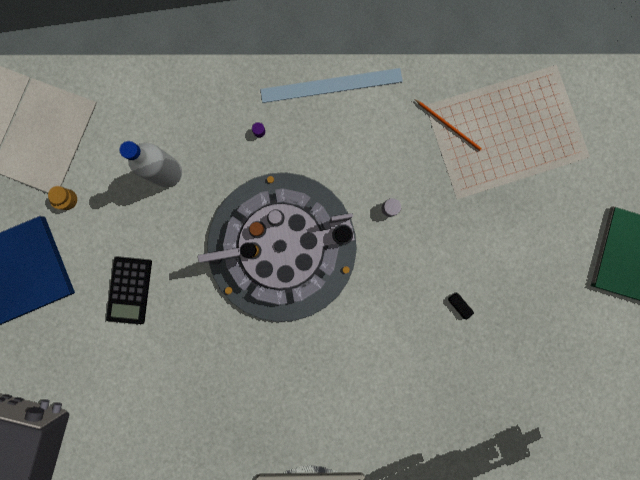

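The top view shows the turntable at about (280,247). The black plunger cap is at (342,235), with the lug just above it at (340,218). The sensor head is at (249,251). A loose look-alike cylinder stands at (391,207), a purple one at (259,130), a large brass one at (62,198), and the black eraser at (460,306). Other black round things that could pass for the plunger cap are the sensor head and the eraser. I'll check the choice in close crops.

```bash
python3 - <<'E'
from h import *
t=np.load('pics/top0.png.npz');s=np.load('pics/scene0.png.npz')
a=cv2.resize(t['frame'][160:330,190:370],None,fx=4,fy=4,interpolation=cv2.INTER_CUBIC)[:600,:,::-1]
b=cv2.resize(s['frame'][170:310,240:430],None,fx=4,fy=4,interpolation=cv2.INTER_CUBIC)[:,:,::-1]
g=lambda x:np.clip(255*(x/255.)**.6,0,255).astype('uint8')
cv2.imwrite('pics/ca.png',g(a));cv2.imwrite('pics/cb.png',g(b))
E
```

```text
(no output)
```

View pics/ca.png

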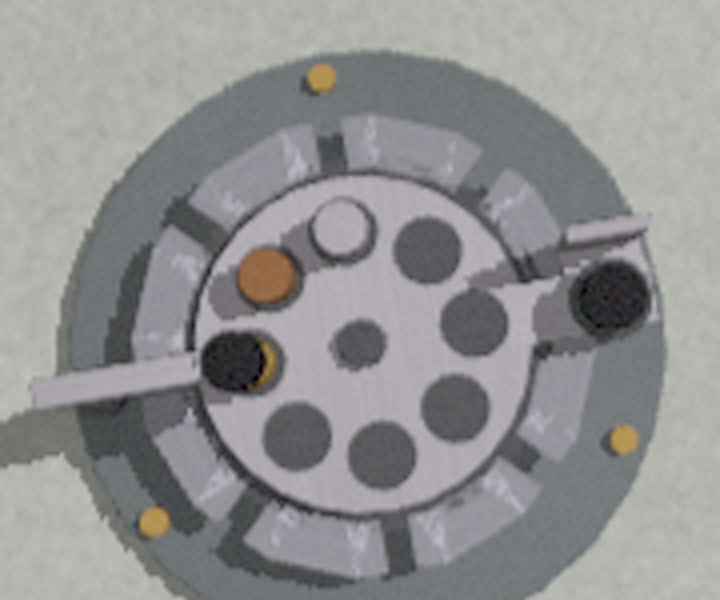

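View pics/cb.png

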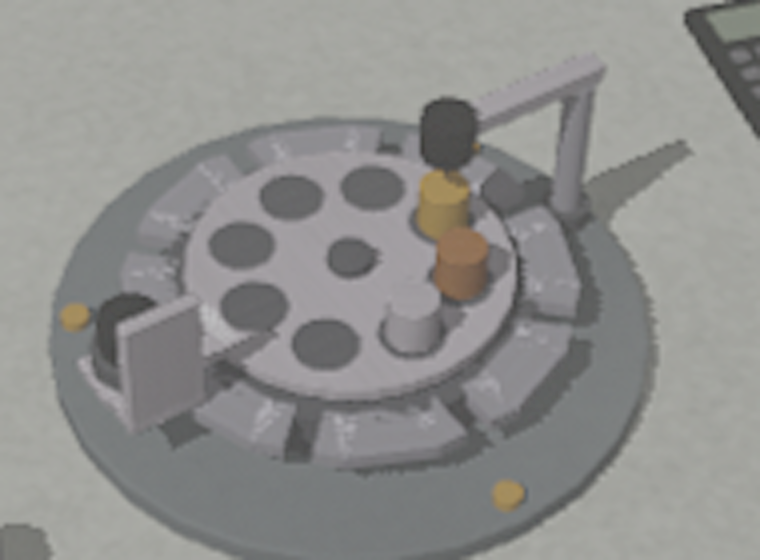

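```bash
python3 - <<'E'
from h import *
t=np.load('pics/top0.png.npz');s=np.load('pics/scene0.png.npz')
T={k:t[k] for k in t};S={k:s[k] for k in s}
c=onz(T,358/4+190-.4,345/4+160-.4,53); print('hub',c)
for e in((192,345),(533,345),(362,172),(362,513)):
    print('edge',onz(T,e[0]/4+190,e[1]/4+160,53))
# base plate outer, left/right/top
m=(t['frame'].max(2)<30).astype('uint8'); n,l,st,ce=cv2.connectedComponentsWithStats(m)
for i in range(1,n):
    if 60<st[i][4]<900 and 180<ce[i][0]<380 and 160<ce[i][1]<330: print(st[i],ce[i],onz(T,*ce[i],85)-c)
# bolts on base (brass) circle
hsv=cv2.cvtColor(t['frame'],cv2.COLOR_RGB2HSV);m=cv2.inRange(hsv,(12,110,90),(28,255,255));n,l,st,ce=cv2.connectedComponentsWithStats(m)
for i in range(1,n):
    if st[i][4]>15: p=onz(T,*ce[i],12);print('bolt',st[i],ce[i],p,np.linalg.norm((p-c)[:2]))
print('lug corners',[onz(T,x/4+190,y/4+160,115)-c for x,y in((566,242),(648,232),(566,232),(646,214))])
print('bar end',onz(T,35/4+190,392/4+160,126)-c)
E
```

```text
hub [559.07383105  57.93575638  53.        ]
edge [558.84832431 137.62895922  53.        ]
edge [557.70420033 -27.85305227  53.        ]
edge [642.80386146  55.06362802  53.        ]
edge [477.28005129  55.36895104  53.        ]
[333 226  19  19 269] [341.78438662 234.57249071] [  19.56548427 -119.77909456   32.        ]
[241 243  15  15 184] [248.01630435 250.0923913 ] [-8.28883254 55.81046323 32.        ]
bolt [267 176   7   7  36] [270.02777778 178.91666667] [697.73732665  79.18165052  12.        ] 140.28169171140348
bolt [ 48 186  24  23 370] [ 58.87027027 196.52432432] [663.70432431 509.45269054  12.        ] 463.48147961793785
bolt [250 223  12  12  90] [255.32222222 228.38888889] [595.98843048 109.1675396   12.        ] 63.14573036067693
bolt [343 266   7   7  37] [345.72972973 269.2972973 ] [511.531041   -74.39948646  12.        ] 140.6162628744396
bolt [225 287   7   7  42] [228.16666667 290.04761905] [471.6029326  163.65527532  12.        ] 137.21433875530352
lug corners [array([ 43.75316847, -99.2253442 ,  62.        ]), array([  48.06904475, -136.46964179,   62.        ]), array([ 48.29961761, -99.26992908,  62.        ]), array([  56.27127063, -135.66789175,   62.        ])]
bar end [-22.27736084 137.15504218  73.        ]
```

```bash
cat >> h.py <<'E'
from scipy.spatial.transform import Rotation as Ro
C=np.array([560,55.5])
def pt(th,r=122,off=0,a0=-80.8):
    a=np.radians(a0)+th; e=np.array([np.cos(a),np.sin(a)]); return C+r*e+off*np.array([-e[1],e[0]])
def inc(p):
    o=ctrl.get_obs(); R=Ro.from_rotvec(o['orientation']); return R.as_matrix().T@(np.array(p)-o['ee_pos']), np.degrees(np.arctan2(*R.as_matrix()[[1,0],0]))
E
python3 - <<'E'
from h import *
s=np.load('pics/scene0.png.npz');S={k:s[k] for k in s};t=np.load('pics/top0.png.npz');T={k:t[k] for k in t}
f=s['frame'].copy();g=t['frame'].copy()
P=[(*pt(0),85),(*pt(0,122,26),115),(*pt(np.pi,55),100),(*C,53),(*pt(0,102,26),115),(*pt(0,142,26),115)]
for p in P:
    print(np.round(p,1),np.round(proj(S,p),1),np.round(proj(T,p),1))
def crop(f,I,x,y,w,h):
    a=cv2.resize(f[y:y+h,x:x+w],None,fx=6,fy=6,interpolation=cv2.INTER_NEAREST)
    for p in P:
        u,v=proj(I,p);cv2.drawMarker(a,(int((u-x+.5)*6),int((v-y+.5)*6)),(255,0,0),0,12,2)
    return a
a=np.hstack([crop(f,S,250,215,60,80),crop(g,T,310,195,65,80)]);cv2.imwrite('pics/chk.png',np.clip(a[:,:,::-1]*1.6,0,255))
print(inc((*pt(0,122,4),200)))
E
```

```text
[579.5 -64.9  85. ] [271.7 247.5] [343.4 234.1]
[605.2 -60.8 115. ] [277.7 245.2] [342.2 219.1]
[551.2 109.8 100. ] [351.4 207.6] [249.  249.7]
[560.   55.5  53. ] [327.2 234.9] [280.4 245.4]
[602. -41. 115.] [287.5 241. ] [331.4 221. ]
[608.4 -80.5 115. ] [267.7 249.5] [353.1 217.3]
(array([ 518.83940675, -349.98444419,   22.46785124]), np.float64(21.58948337076985))[ WARN:0@0.889] global loadsave.cpp:1063 imwrite_ Unsupported depth image for selected encoder is fallbacked to CV_8U.
```

View pics/chk.png

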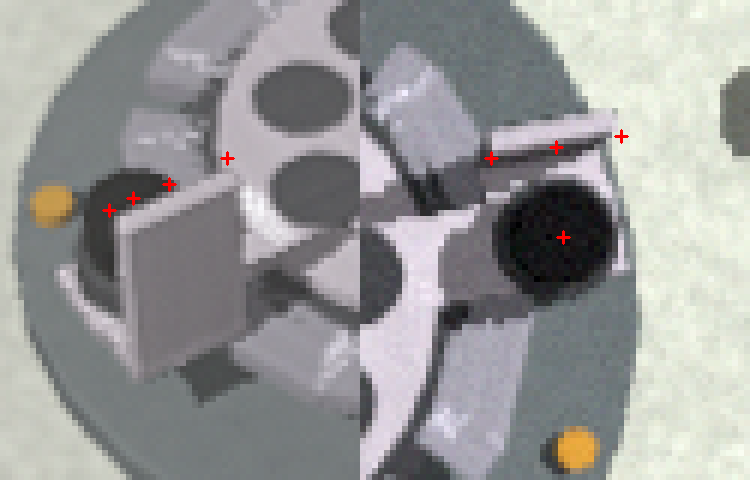

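Emit:
move_arm(
  increments=[255,20,-13,0,1,255,60,-40,0,2,255,110,-74,0,4,255,160,-108,0,6,255,210,-142,0,8,255,260,-175,0,10,255,310,-209,0,12,255,360,-243,10,12.4,255,410,-277,20,12.4,255,460,-310,30,12.4,255,500,-337,40,12.4,255,518.8,-350,50,12.4],
)

```text
t: 1.6
ee_pos: [584.3, -62.2, 171.8]
orientation: [-3.13, -0.255, 0.001]
ft_force: [-0.4, -0.8, 0.1]
width: 0.7
```

```bash
python3 - <<'E'
from h import *
print(ctrl.get_obs());print(inc((*pt(0,122,4),130)))
for n in("scene","top"):
    im=grab(n,f"pics/{n}1.png")
a=cv2.imread('pics/scene1.png')[130:330,200:450];cv2.imwrite('pics/s1c.png',cv2.resize(a,None,fx=3,fy=3))
E
```

```text
{'t': 1.6, 'qpos': array([-1.26942851e-01,  4.31949398e-01,  1.75190737e+00,  1.48865931e-03,
        9.58664662e-01,  1.28020199e+00]), 'qvel': array([ 0.24837373,  0.21012635, -0.11053687, -0.01018858, -0.08511305,
        0.26600136]), 'joint_torque': array([-2.44319793e-01, -5.32814670e+01, -2.45313710e+01,  1.93902631e-01,
        1.71132444e-02, -1.48618422e-01]), 'ee_pos': array([584.28117095, -62.19446233, 171.7513616 ]), 'orientation': array([-3.12981135e+00, -2.55323764e-01,  1.03027024e-03]), 'ft_force': array([-0.42893004, -0.78323026,  0.05928168]), 'moment': array([ 0.00060263,  0.01878216, -0.03089758]), 'width': 0.6797595857678324}
(array([-1.13339556,  1.99467683, 41.74916635]), np.float64(9.32751814733377))
```

View pics/s1c.png

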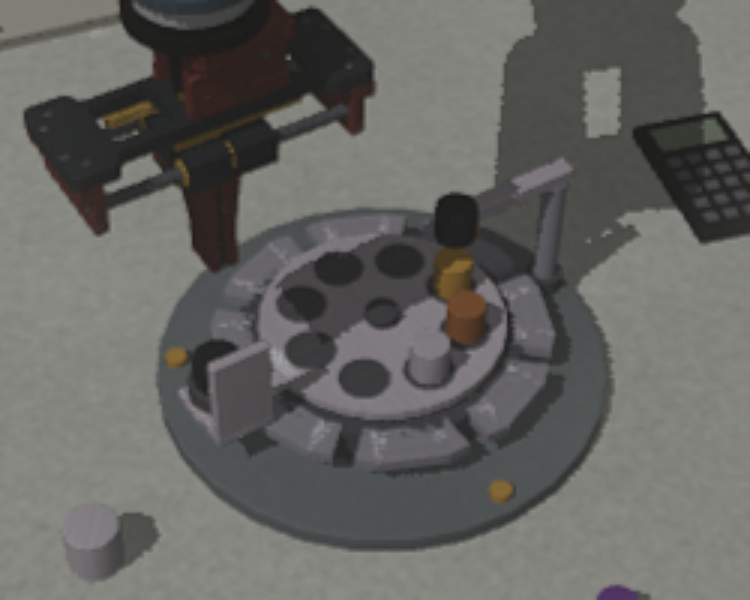

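Emit:
move_arm(
  increments=[255,-1.1,2,8,0,255,-1.1,2,22,0,255,-1.1,2,37,0,255,-1.1,2,52,0,255,-1.1,2,66,0,255,-1.1,2,75,0,255,-1.1,2,78,0,255,-1.1,2,78,0,255,-1.1,2,78,0],
)

```text
t: 2.82
ee_pos: [582.7, -64.8, 93.4]
orientation: [-3.13, -0.255, 0.003]
ft_force: [-0.2, -0.2, 0.4]
width: 0.3
```

```bash
python3 - <<'E'
from h import *
o=ctrl.get_obs();print(o['t'],o['ee_pos'],o['ft_force']);print(inc((*pt(0,122,4),74)))
for n in("scene","top"):
    im=grab(n,f"pics/{n}2.png")
a=cv2.imread('pics/scene2.png')[190:310,220:370];b=cv2.imread('pics/top2.png')[170:290,250:400];cv2.imwrite('pics/2c.png',cv2.resize(np.vstack([a,b]),None,fx=2.5,fy=2.5))
E
```

```text
2.825 [582.73139    -64.78342641  93.43362553] [-0.17850684 -0.23699985  0.38755399]
(array([ 0.82303479, -0.33431588, 19.43299439]), np.float64(9.33321516686137))
```

View pics/2c.png

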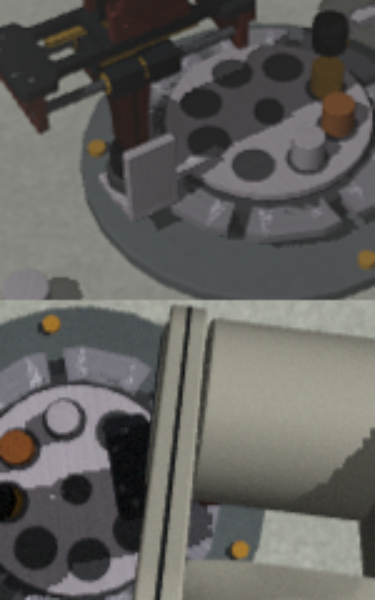

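The scene crop shows the closed fingers right above the cap, on the clockwise side of the lug. Next is a slow press to z of about 74.

Emit:
move_arm(
  increments=[255,0.5,0,4,0,255,0.5,0,8,0,255,0.5,0,11,0,255,0.5,0,14,0,255,0.5,0,17,0,255,0.5,0,19.5,0,255,0.5,0,19.5,0,255,0.5,0,19.5,0],
)

```text
t: 3.92
ee_pos: [583.4, -64.7, 74.2]
orientation: [-3.13, -0.255, 0.002]
ft_force: [-0.6, 0.3, 6.3]
width: 0.7
```

```bash
python3 - <<'E'
from h import *
for th,off in[(0,8),(0,12),(0,16),(.05,16),(.1,16),(.15,16),(.2,16),(.25,16),(.3,16),(.35,16),(.4,16),(.42,16)]:
    d,y=inc((*pt(th,122,off),74)); print(np.round(d,1),round(-np.degrees(th),1))
E
```

```text
[ 4.1 -0.4  0.2] -0.0
[ 8.1 -0.4  0.2] -0.0
[12.1 -0.4  0.2] -0.0
[18.2 -1.3  0.2] -2.9
[24.2 -2.5  0.2] -5.7
[30.2 -4.1  0.2] -8.6
[36.  -5.9  0.2] -11.5
[41.8 -8.   0.2] -14.3
[ 47.5 -10.5   0.2] -17.2
[ 53.  -13.1   0.2] -20.1
[ 58.4 -16.1   0.2] -22.9
[ 60.5 -17.4   0.2] -24.1
```

Emit:
move_arm(
  increments=[255,4,-0.3,0.3,0,255,8,-0.3,0.3,0,255,12,-0.4,0.3,0,255,18.2,-1.3,0.3,-2.9,255,24.2,-2.5,0.3,-5.7,255,30.2,-4.1,0.3,-8.6,255,36,-5.9,0.3,-11.5,255,41.8,-8,0.3,-14.3,255,47.5,-10.5,0.3,-17.2,255,53,-13.1,0.3,-20.1,255,58.4,-16.1,0.3,-22.9,255,60.5,-17.4,0.3,-24],
)

```text
t: 5.42
ee_pos: [640.5, -37.4, 74.1]
orientation: [-3.007, -0.902, 0.001]
ft_force: [-2.0, -0.5, 6.4]
width: 0.3
```

```bash
python3 - <<'E'
from h import *
o=ctrl.get_obs();print(o['t'],o['ee_pos'],o['ft_force'],o['moment'],inc((*pt(.42,122,16),74)))
for n in("scene","top"):
    im=grab(n,f"pics/{n}3.png")
a=cv2.imread('pics/scene3.png')[190:310,220:420];b=cv2.imread('pics/top3.png')[160:330,190:390];cv2.imwrite('pics/3c.png',cv2.resize(np.vstack([a,b]),None,fx=2,fy=2))
E
```

```text
5.425 [640.46511273 -37.42697188  74.11839641] [-1.96215532 -0.48105122  6.36485037] [0.00400303 0.28340737 0.04079826] (array([-0.3107423 ,  0.16341444,  0.11815021]), np.float64(33.40233880341264))
```

View pics/3c.png

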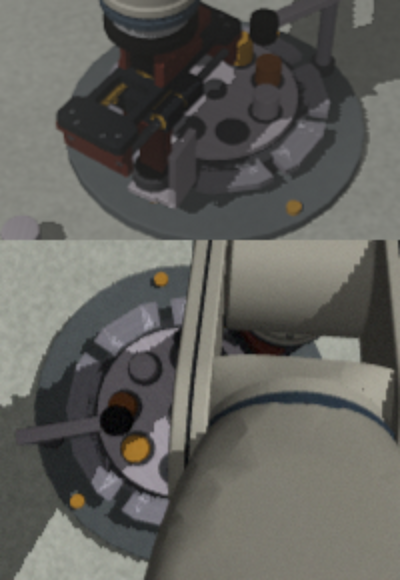

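```bash
python3 - <<'E'
from h import *
for th in [.42,.45,.5,.55,.6,.64,.68,.71]:
    d,y=inc((*pt(th,122,16),94)); print(np.round(d,1),round(y-9.3-np.degrees(th),1))
E
```

```text
[ -0.5   0.1 -19.8] 0.0
[  3.1  -0.4 -19.8] -1.7
[  9.2  -1.5 -19.8] -4.6
[ 15.2  -3.  -19.8] -7.4
[ 21.1  -4.7 -19.8] -10.3
[ 25.7  -6.3 -19.8] -12.6
[ 30.3  -8.  -19.8] -14.9
[ 33.7  -9.5 -19.8] -16.6
```

Emit:
move_arm(
  increments=[255,0,0,-5,0,255,0,0,-10,0,255,0,0,-15,0,255,0,0,-19.8,0,255,3,-0.4,-19.8,-1.7,255,9,-1.5,-19.8,-4.6,255,15,-3,-19.8,-7.4,255,21,-4.7,-19.8,-10.3,255,25.7,-6.3,-19.8,-12.6,255,30.3,-8,-19.8,-14.9,255,33.5,-9.4,-19.8,-16.6,255,33.5,-9.4,-19.8,-16.6],
)

```text
t: 7.02
ee_pos: [663.6, -10.7, 93.9]
orientation: [-2.845, -1.327, -0.0]
ft_force: [-0.9, -0.2, 0.1]
width: 0.2
```

```bash
python3 - <<'E'
from h import *
o=ctrl.get_obs();print(o['t'],o['ee_pos'],o['ft_force'],o['moment'],inc((*pt(.71,122,16),94)))
for n in("scene","top"):
    im=grab(n,f"pics/{n}4.png")
a=cv2.imread('pics/scene4.png')[190:310,220:420];b=cv2.imread('pics/top4.png')[160:330,190:390];cv2.imwrite('pics/4c.png',cv2.resize(np.vstack([a,b]),None,fx=2,fy=2))
for th in [.73,.74,.75,.76,.77,.78,.79]:
    d,y=inc((*pt(th,122,16),94)); print(np.round(d,1),round(y-9.3-np.degrees(th),1))
E
```

```text
7.025 [663.60310538 -10.66417513  93.88904419] [-0.86092734 -0.15379095  0.08364772] [-0.12271257  0.14610081 -0.05462722] (array([-0.16549649,  0.1389595 , -0.1113999 ]), np.float64(49.995104008534426))
[ 2.3 -0.2 -0.1] -1.2
[ 3.6 -0.4 -0.1] -1.7
[ 4.8 -0.6 -0.1] -2.3
[ 6.  -0.8 -0.1] -2.9
[ 7.2 -1.  -0.1] -3.5
[ 8.4 -1.3 -0.1] -4.0
[ 9.6 -1.5 -0.1] -4.6
```

View pics/4c.png

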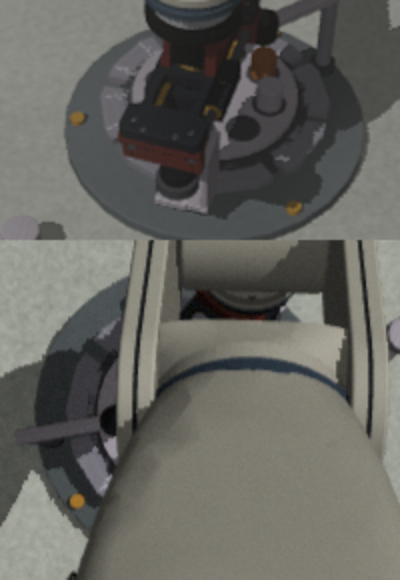

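Emit:
move_arm(
  increments=[255,1.2,-0.1,0,-0.6,255,2.4,-0.2,0,-1.2,255,3.6,-0.4,0,-1.7,255,4.8,-0.6,0,-2.3,255,6,-0.8,0,-2.9,255,6,-0.8,0,-2.9],
)

```text
t: 7.88
ee_pos: [667.1, -5.1, 93.9]
orientation: [-2.811, -1.397, -0.002]
ft_force: [-1.0, -0.5, 0.3]
width: 0.3
```

```bash
python3 - <<'E'
from h import *
o=ctrl.get_obs();print(o['t'],o['ee_pos'],o['ft_force'],o['moment'],inc((*pt(.76,122,16),94)))
im=grab("scene","pics/scene5.png")
a=cv2.imread('pics/scene5.png')[230:310,260:360];b=cv2.imread('pics/scene4.png')[230:310,260:360];cv2.imwrite('pics/5c.png',np.clip(cv2.resize(np.hstack([b,a]),None,fx=4,fy=4)*1.5,0,255).astype('uint8'))
E
```

```text
7.875 [667.11203943  -5.09554857  93.88460815] [-0.97377905 -0.52749197  0.32978132] [-0.07237825  0.18238114  0.06923092] (array([-0.6110235 ,  0.06063968, -0.1169198 ]), np.float64(52.85337201788802))
```

View pics/5c.png

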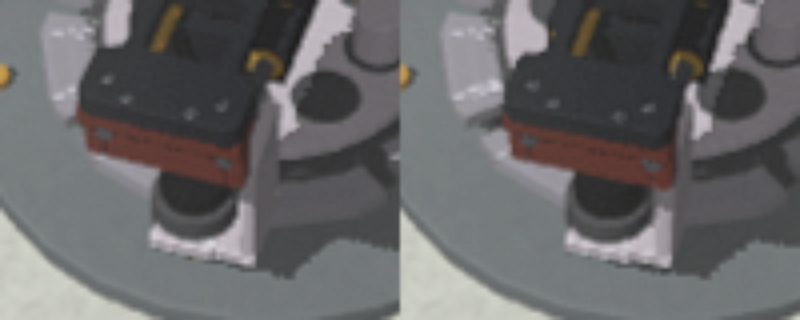

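Emit:
move_arm(
  increments=[255,0.6,-0.1,0,-0.3,255,1.2,-0.1,0,-0.6,255,1.8,-0.2,0,-0.9,255,1.8,-0.2,0,-0.9],
)

```text
t: 8.43
ee_pos: [668.2, -3.4, 93.9]
orientation: [-2.8, -1.419, -0.003]
ft_force: [-0.7, 0.2, 0.0]
width: 0.4
```

```bash
cat > look.py <<'E'
from h import *
import sys
k=sys.argv[1]
o=ctrl.get_obs();print(o['t'],o['ee_pos'],o['ft_force'],o['moment'],inc((*pt(.785,122,16),94)))
im=grab("scene",f"pics/scene{k}.png")
a=cv2.imread(f'pics/scene{k}.png')[230:310,260:360];b=cv2.imread('pics/scene4.png')[230:310,260:360];cv2.imwrite(f'pics/{k}c.png',np.clip(cv2.resize(np.hstack([b,a]),None,fx=4,fy=4)*1.5,0,255).astype('uint8'))
E
python3 look.py 6
```

```text
8.425 [668.20792028  -3.42853091  93.89370968] [-0.69273535  0.17599329  0.01350261] [-0.1336613   0.00748802 -0.02178008] (array([ 0.44765935, -0.2314831 , -0.10482873]), np.float64(53.75542546865013))
```

View pics/6c.png

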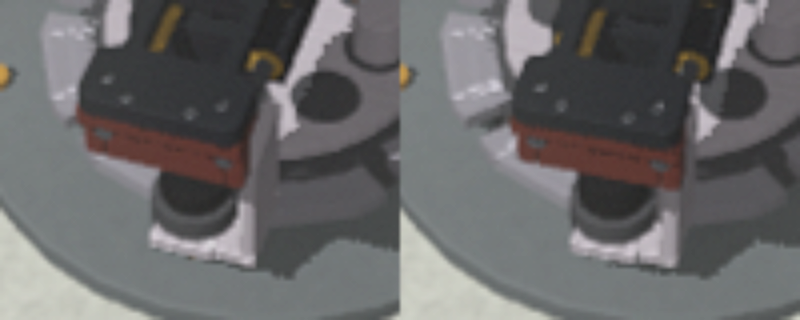

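Emit:
move_arm(
  increments=[255,0.6,0,0,-0.3,255,1.2,-0.1,0,-0.6,255,1.2,-0.1,0,-0.6],
)

```text
t: 8.85
ee_pos: [668.8, -2.4, 93.9]
orientation: [-2.793, -1.434, -0.003]
ft_force: [-1.0, -0.4, 0.6]
width: 0.4
```

```bash
python3 look.py 7
```

```text
8.85 [668.8330721   -2.43461244  93.89119599] [-1.03148549 -0.38524922  0.59932787] [-0.11353724  0.15139703  0.04315902] (array([-0.72194539, -0.15563406, -0.11044094]), np.float64(54.35760759994752))
```

View pics/7c.png

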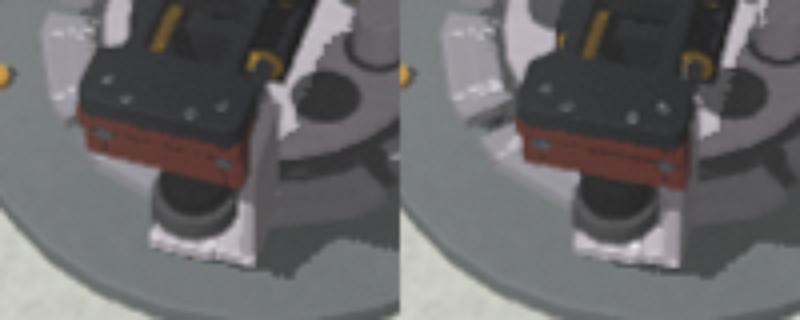

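```bash
python3 - <<'E'
from h import *
for k in ("scene0","scene3","scene4","scene5","scene6","scene7"):
    d=np.load(f'pics/{k}.png.npz');I={q:d[q] for q in d}
    # collar left/right edge
    hsv=cv2.cvtColor(d['frame'],cv2.COLOR_RGB2HSV)
    m=cv2.inRange(hsv,(5,100,20),(14,255,255));m[:200]=0;m[250:]=0;m[:,:340]=0;m[:,366:]=0
    ys,xs=np.nonzero(m)
    if len(xs):print(k,len(xs),xs.mean(),ys.mean(),xs.min(),xs.max(),ys.min(),ys.max(), proj(I,(*pt(.785,122),66)))
a=np.hstack([cv2.resize(cv2.imread(f'pics/scene{k}.png')[190:290,300:400],None,fx=4,fy=4) for k in (0,7)]);cv2.imwrite('pics/d.png',np.clip(a*1.6,0,255).astype('uint8'))
E
```

```text
scene0 195 354.65641025641025 235.23076923076923 349 361 227 244 (np.float64(312.4098878468644), np.float64(277.0395693057934))
scene3 168 353.4940476190476 224.05357142857142 340 360 206 232 (np.float64(312.4098878468644), np.float64(277.0395693057934))
scene4 165 351.2 221.0848484848485 345 357 210 229 (np.float64(312.4098878468644), np.float64(277.0395693057934))
scene5 168 350.3452380952381 220.17857142857142 345 356 213 229 (np.float64(312.4098878468644), np.float64(277.0395693057934))
scene6 173 350.0115606936416 219.8092485549133 344 356 207 229 (np.float64(312.4098878468644), np.float64(277.0395693057934))
scene7 165 349.9939393939394 219.52727272727273 344 356 205 229 (np.float64(312.4098878468644), np.float64(277.0395693057934))
```

View pics/d.png

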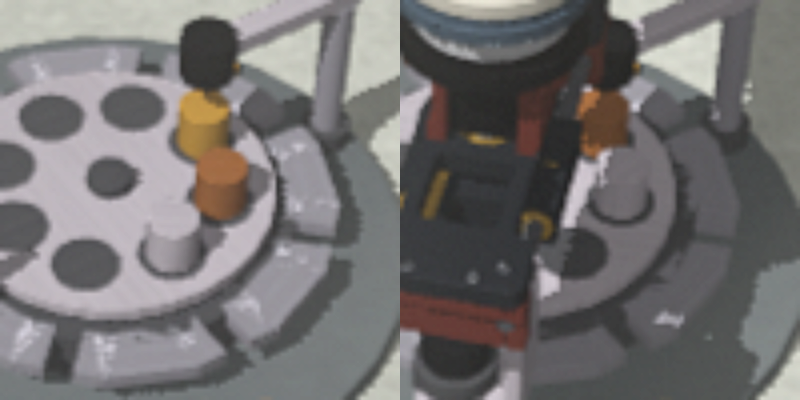

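Emit:
move_arm(
  increments=[255,0.4,0,0,-0.2,255,0.8,-0.1,0,-0.4,255,0.8,-0.1,0,-0.4],
)

```text
t: 9.28
ee_pos: [669.0, -2.3, 93.9]
orientation: [-2.788, -1.444, -0.002]
ft_force: [-2.8, -5.1, 1.1]
width: 0.3
```

```bash
python3 look.py 8
```

```text
9.275 [669.00877634  -2.30175569  93.87524181] [-2.84611133 -5.13311715  1.07942939] [-0.78103903  0.4148484   0.01537323] (array([-0.9308064 , -0.22746969, -0.12612644]), np.float64(54.753908992048096))
```

View pics/8c.png

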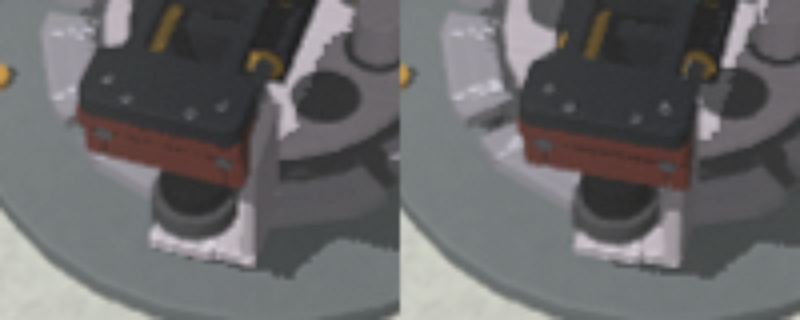

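The push force rose to about 6 N and the motion stopped, so the notch has locked. I'll back off clockwise, then go up and check.

Emit:
move_arm(
  increments=[255,-2,0,0,0,255,-6,0,0,0,255,-10,0,-2,0,255,-12,0,-12,0,255,-12,0,-30,0,255,-12,0,-55,0,255,-12,0,-80,0,255,-12,0,-105,0,255,-12,0,-120,0,255,-12,0,-125,0],
)

```text
t: 10.58
ee_pos: [662.6, -12.3, 220.5]
orientation: [-2.789, -1.444, -0.005]
ft_force: [-0.2, 0.6, -0.0]
width: 0.3
```

```bash
python3 - <<'E'
from h import *
o=ctrl.get_obs();print(o['t'],o['qpos'],o['ee_pos'],o['ft_force'])
print(inc((300,-450,250)))
im=grab("scene","pics/scene9.png")
a=cv2.imread('pics/scene9.png')[180:320,240:430];cv2.imwrite('pics/9c.png',np.clip(cv2.resize(a,None,fx=4,fy=4)*1.5,0,255).astype('uint8'))
E
```

```text
10.575 [-0.0376036   0.47959067  1.54396     0.00254368  1.11591072  0.57649483] [662.63156071 -12.31262155 220.52260742] [-0.16946222  0.63749963 -0.01170948]
(array([-566.63063536,  -43.52296331,  -31.24550356]), np.float64(54.75090574819817))
```

View pics/9c.png

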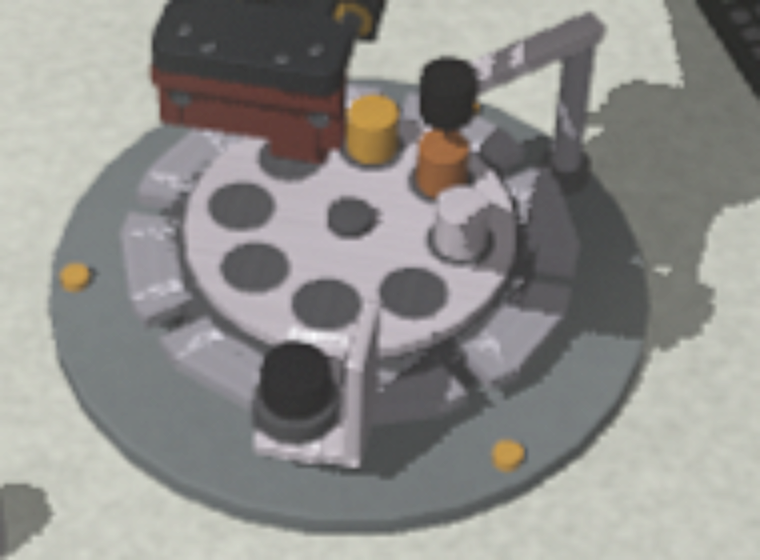

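The cap at crop (297,375) stands clear of its collar, and the wooden specimen is under the sensor head. I'll move the arm aside for an unobstructed top view.

Emit:
move_arm(
  increments=[255,-20,-2,-10,0,255,-60,-5,-20,0,255,-110,-9,-30,0,255,-160,-13,-30,0,255,-210,-17,-30,0,255,-260,-21,-30,0,255,-310,-25,-30,0,255,-360,-28,-30,0,255,-400,-31,-30,0,255,-430,-34,-30,0,255,-440,-35,-30,0,255,-440,-35,-30,0],
)

```text
t: 12.12
ee_pos: [379.3, -351.5, 248.9]
orientation: [-2.789, -1.442, -0.004]
ft_force: [0.0, 0.0, -0.9]
width: 0.1
```

```bash
python3 - <<'E'
from h import *
for n in("scene","top"): grab(n,f"pics/{n}10.png")
t=np.load('pics/top10.png.npz');T={k:t[k] for k in t};s=np.load('pics/scene10.png.npz');S={k:s[k] for k in s}
m=(t['frame'].max(2)<30).astype('uint8'); n,l,st,ce=cv2.connectedComponentsWithStats(m)
for i in range(1,n):
    if 60<st[i][4]<900 and 180<ce[i][0]<380 and 150<ce[i][1]<330:
        p=onz(T,*ce[i],85)[:2]-C; print(st[i],ce[i],p,np.hypot(*p),np.degrees(np.arctan2(p[1],p[0]))+80.8)
for z in(85,77): print(z,proj(S,(*pt(.79),z)),proj(T,(*pt(.79),z)))
b=cv2.imread('pics/top10.png')[150:340,180:420]
a=cv2.resize(cv2.imread('pics/scene10.png')[240:300,270:350],None,fx=7.5,fy=7.5,interpolation=0)
for z,c in((85,(0,0,255)),(77,(0,255,0))):
    for k in np.linspace(0,6.28,40):
        q=pt(.79)+16*np.array([np.cos(k),np.sin(k)]);u,v=proj(S,(*q,z));cv2.circle(a,(int((u-270+.5)*7.5),int((v-240+.5)*7.5)),1,c,-1)
cv2.imwrite('pics/10a.png',np.clip(a*1.5,0,255).astype('uint8'));cv2.imwrite('pics/10b.png',np.clip(cv2.resize(b,None,fx=3,fy=3)*1.5,0,255).astype('uint8'))
E
```

```text
[306 184  19  20 268] [314.73134328 193.17537313] [ 97.19362529 -67.1336371 ] 118.12504402550348 46.16636414224815
[241 243  16  16 189] [248.13756614 250.34920635] [-9.69556879 58.0185782 ] 58.82312020521381 180.28711591876922
85 (np.float64(312.71653961302155), np.float64(270.2704254807722)) (np.float64(316.72272584722316), np.float64(192.0690509743416))
77 (np.float64(312.7257257678823), np.float64(273.1697032480797)) (np.float64(316.65588796479017), np.float64(192.67837781821885))
```

View pics/10a.png

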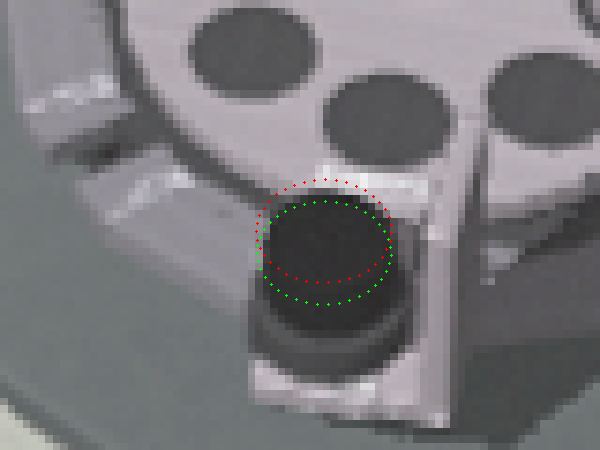

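View pics/10b.png

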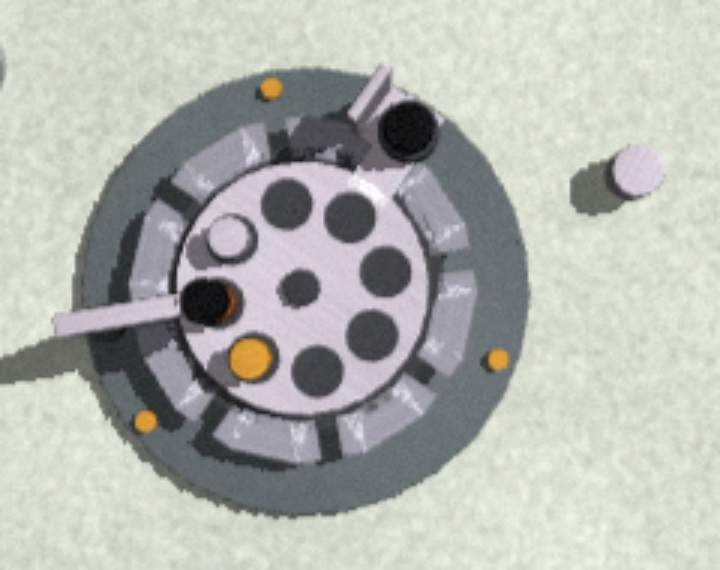

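View pics/scene10.png

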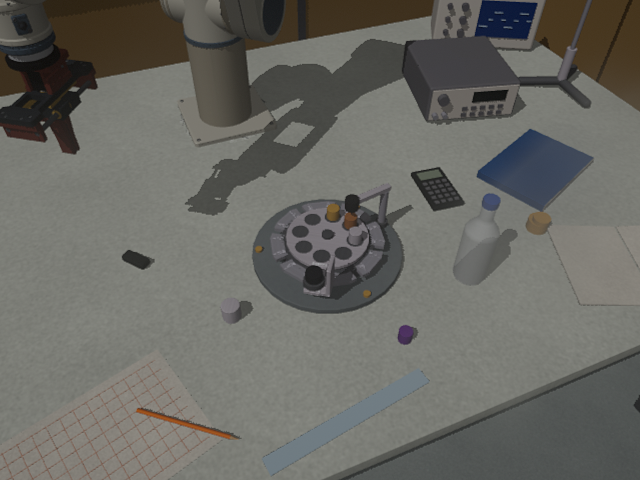

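```bash
python3 - <<'E'
from h import *
s=np.load('pics/scene10.png.npz');S={k:s[k] for k in s}
f=s['frame'][255:300,295:335,::-1].astype(float)
a=cv2.resize(np.clip((f-5)*3.5,0,255).astype('uint8'),None,fx=12,fy=12,interpolation=0);b=a.copy()
def ell(z,r,c,du=1,dv=0):
    for k in np.linspace(0,6.28,60):
        q=pt(.79)+r*np.array([np.cos(k),np.sin(k)]);u,v=proj(S,(*q,z));cv2.circle(b,(int((u+du-295+.5)*12),int((v+dv-255+.5)*12)),2,c,-1)
ell(85,16,(0,0,255),1,1.5);ell(77,16,(0,255,0),1,1.5);ell(66,20,(255,128,0),1,1.5)
cv2.imwrite('pics/e.png',cv2.resize(np.hstack([a,b]),(800,450)))
g=s['frame'].mean(2); print([int(x) for x in g[258:300,314]])
E
```

```text
[55, 71, 100, 124, 137, 141, 132, 69, 28, 31, 34, 33, 34, 32, 33, 33, 32, 34, 33, 34, 33, 33, 33, 32, 32, 32, 37, 53, 56, 48, 48, 47, 48, 88, 126, 102, 98, 63, 54, 77, 77, 77]
```

View pics/e.png

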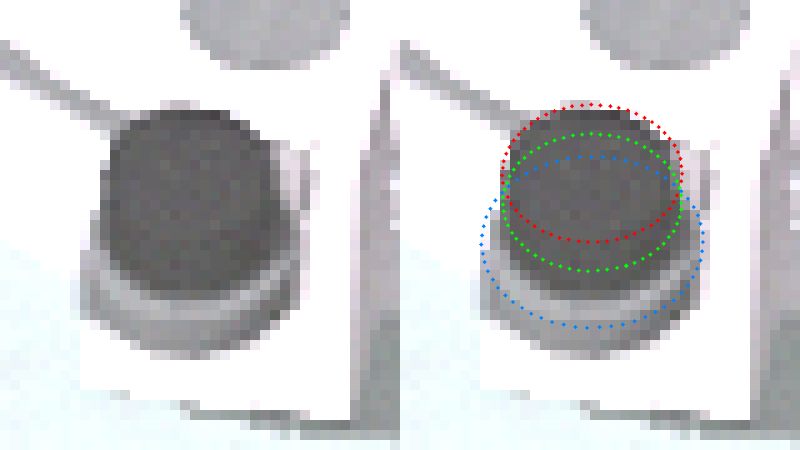

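```bash
python3 -c "
from workcell import ctrl
o=ctrl.get_obs();print(o['t'],o['qvel'],o['ft_force']);print(ctrl.close_job())"
```

```text
12.225 [ 0.01309001  0.00024764 -0.00336276 -0.00054398 -0.00095114 -0.00117774] [-1.07061307  0.05782683 -0.14289346]
the job is handed in; nothing more can be done
None
```

The turntable is at the next notch with the plunger back up, the wooden specimen is under the sensor head, and the job is handed in at t = 12.2 s. No verdict was reported.

**What I did:** I pressed the plunger with the closed fingertips to about 11 mm (6.3 N read at the wrist). I pushed the lug anticlockwise to about 0.42 rad, lifted the finger off the cap, and kept pushing the lug in small steps. At the notch the motion stopped and the push force rose to about 6 N. I then backed off clockwise and moved up and away.

**Last checks:**
- **Plunger:** in the scene view its cap top fits the "up" height of 85 mm above the desk rather than the pressed one. This was after I shifted the overlay by about 1.5 pixels to line up with the collar.
- **Turn:** the cap moved about 46.3° (0.81 rad) by its pixel position in the top view. That is slightly over the 0.80 rad the lock's play allows, and I put it down to camera error. It is inside the 0.75–0.82 rad limits.
- **Specimens:** all three stand upright on the disc.
- **Bystanders and arm:** the eraser, calculator and bottle look unmoved by eye; I did not measure their positions. The arm is clear of everything.

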